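Slide the top sole board off the rack and clamp it for trimming

ROBOT

A 6-joint arm with a two-finger parallel gripper is mounted at the origin on the work surface. World frame = base frame: x ahead of the robot, y to its left, z up, the work surface at z = 0. Lengths are in mm, angles in rad, forces in N, time in s.
With the tool pointing down it reaches from about 275 to 1000 mm from the base axis. Payload 8.4 kg.
Tool frame: the origin (TCP) lies between the finger pads; the fingertips stand r.tips_ahead ahead of it and the grasp point (between the pads) lies 6 mm ahead of it (r.tips_ahead is the distance from the TCP to the fingertips, in mm); z points along the fingers, y is the line along which they close (so a half turn about z gives the same grasp; the last joint's range is limited). The gripper opens to 85 mm and grips with 20 to 120 N. Pads are 22 mm wide; open, the fingers measure 114 mm over their backs; the gripper's body (76 mm by 85 mm) begins 54 mm behind the grasp point. The pads swing forward as they close: fully open they stand 13 mm farther back than shut.
Start: joints at [-1.262, 0.353, 1.633, -0, 1.155, -0.002], TCP at [191.136, -595.059, 256.281] pointing down, gripper open.
Joint ranges: [-2.63, 2.63], [-0.92, 2.1], [0.06, 2.66], [-1.3, 4.44], [0, 2.69], [-3.02, 3.02]. Speed limits (rad/s): [2.22, 2.22, 2.79, 3.14, 3.14, 3.14].

INTERFACE

Orientations are given as [roll, pitch, yaw] about the fixed x, y, z axes, in that order (R = Rz(yaw) Ry(pitch) Rx(roll)).
In Python, from rig import r gives the robot as it stands.
- The arm moves only by the tool carry_out, never from a script. Its arguments are lists of equal length, an entry for each row: "delta_pos": the shift along the tool's x, y, z in m, a list of three; "rot": the turn, a rotation vector about the tool's x, y, z in degrees, a list of three. A call has 1 to 8 rows; each row is the pose to reach, as a shift and turn from the pose commanded when the call began, along the tool's axes at that moment; what a row does not reach only later rows make up. A row lasts 1/8 s, in which the tool goes at most 62.5 mm and 10.7 degrees, less where a joint would pass 70% of its speed; a pose out of reach is approached as far as the arm can. A call with a gripper value outside its range is refused whole. "claw" is the finger opening in m, from 0 to 0.0854, set as the call begins (left out, the last holds). The fingers move at their own pace and stop on an object; "grip_force" is the grip in N (left out, the last holds). Time passes only in rows, so rows that repeat a pose let the fingers close. It gives the time, the measured TCP pose, the force, the opening and the grip force at its end, in the units of the state.
- r.sense(): the state, without advancing time (a new reading comes with each control period).
- r.grab_frame(name): name is "side" or "top" or "wrist"; returns the picture (384x512x3 uint8, blue, green, red); there is no depth.
- r.camera_info(name): a dict with "fx", "fy", "cx", "cy" (pixels), "pose" (4x4, takes a point from camera to world coordinates); the wrist camera has in their place "hand_eye" (4x4, takes a point from camera to tool coordinates, whose origin is the TCP and whose axes are the flange's). Camera axes: x right, y down, z forward; pixel columns grow to the right and rows downward; lengths in mm; the calibration is good to about 2 mm. A picture is of the moment at which its call begins: read the wrist's pose just before it. camera_info takes no time and is no camera call.
- r.sign_off(): hands the job in; it is judged then, once.
Trained networks look in the newest picture that a camera, given by its name, has taken for a name from the list of things; names that differ only in an ending like _2 or _b are one class to them, and where a whole thing is asked for, a point or a joint stands for the part that bears it (a point fixed in the world has none). Each returns a list of dicts, best first, with "p" (0 to 1); they miss things now and then, are a little off and sometimes report something else, mostly with a low value. They report only what shows in the picture. A call takes as long as a camera call. They do not tell look-alikes from the thing itself.
- r.recognise(thing, camera): "box" ([left, top, right, bottom] in pixels, round what is visible of it).
- r.cut_out(thing, camera): "mask" (384x512 bool, what is visible of it) and "box" ([left, top, right, bottom] in pixels, round what is visible of it).
The state is a dict: "clock": time; "qpos": joint angles; "qvel": joint speeds; "joint_efforts": joint torques, N m; "eef_pos": TCP position; "tcp_rot": TCP orientation; "contact_force": force on the tool from outside, world axes, zero at the start; "wrist_torque": the same for the moment, N m; "opening": opening from 0.0 (shut) to 1.0 (fully open); "grasp_force": force on a finger pad.
Only numpy, scipy, OpenCV 4.12 (cv2) and the standard library are available. Lean on these libraries where they do the work, as an engineer would, in place of code of your own. Each camera call takes 0.05 s, during which the arm holds its last target. There are 200 camera calls.

TASK

Slide the gold sole board, the top one of the three, along the rack until its heel hangs over the rack's open end by about a third of its length, then pinch the overhanging part and lift the board off, leaving the other two in the rack. Lay it flat on the trimming block between the brass stops, toe to the toe stop and heel on the narrow neck, and let go. Then swing the red-handled clamp gently over until its rubber foot rests on the board, and let go; do not let the board fall on the bench or disturb the other things on the bench.

Things in the scene. Friction and masses are not known exactly. Their poses are not given: they have to be found in the camera images.
- board_top: Gold rigid varnished (slippery) sole board, 190 mm long, 5 mm thick, 70 to 120 g, top of the stack in the rack. Origin: mid length, on its underside; x runs heel to toe, z up. Heel tip at x -95 mm, toe tip at x +95. Heel part 52 mm wide with straight parallel sides from x -69 to -15; forefoot 80 mm wide from x +5 to +60. Centre of mass near x +10 mm.
- top_heel (a point): Tip of the gold board's heel (x -95 mm), mid thickness. Axes as the board.
- top_toe (a point): Tip of the gold board's toe (x +95 mm), mid thickness. Axes as the board.
- board_mid: Dark brown sole board, same shape and size, directly under the gold one. Origin and axes as the gold board. Stays in the rack.
- board_low: Tan sole board, same shape and size, at the bottom of the stack. Origin and axes as the gold board. Stays in the rack.
- rack: Wooden feed rack, fixed, 200 mm long (x), 100 wide (y), bed 80 mm over the bench. Origin: centre, on the bench; open end at x -100. Three boards lie stacked on the bed, heels to the open end, about 10 mm inside it. Side cheeks 88 mm apart rise 13 mm over the bed (to the gold board's mid thickness), so its sides cannot be gripped in the rack. No back wall.
- rack_edge (a point): Middle of the rack's open end at the height of the gold board's underside (90 mm over the bench). Axes as the rack: -x points out. A brass lip here, 8 mm over the bed, stops the two lower boards; the gold one slides over it. Light pressure (5 to 10 N) on the forefoot from above and dragging moves it. It tips off if more than about 95 mm hangs out.
- block: Wooden trimming block, fixed, bed 40 mm over the bench. Origin: on the bench, below where the gold board's centre belongs; x runs from heel end to toe end, z up. From x 0 to +110 mm the bed is 100 mm wide; from x -112 to 0 it is a neck 36 mm wide, so fingers can straddle board and neck. The clamp's base stands at x +13 to +57, y -100 to -50, 84 mm high.
- block_bed (a point): Point on the bed, 40 mm over the bench, where the origin of the well-placed gold board belongs. Axes as the block. Brass stops rise 8 mm over the bed: side rails 88 mm apart (x +10 to +65), toe stop with inner face at x +101, heel pin (8 mm diameter) with inner face at x -101.
- clamp (a joint): Angle of the swing clamp on the block, rad: about 1.6 to 1.9 standing up (open), 0 when its arm is level and its rubber foot rests on a 5 mm board lying on the bed (-0.06 at most with nothing under it). Stiff hinge (about 0.12 N m): stays where it is left, needs 1 to 2 N at the handle.
- clamp_hinge (a point): The clamp's hinge, at x +35, y -75, z +75 mm of the block. The hinge line is the block's x; axes as the block. Closing swings the handle from above the hinge to the block's +y side.
- clamp_grip (a point): Middle of the clamp's red crossbar handle, 115 mm from the hinge: a cylinder 18 mm in diameter, 30 mm long, lying along the block's x, free at both ends: pinched from above by its ends it turns between the fingers. The steel arm is 10 mm square; the rubber foot, 14 mm in diameter, is 75 mm from the hinge and reaches 30 mm under the arm's centre line.
- hammer: Hammer, 240 mm long, lying on the bench; a bystander. Origin under its middle.
- awl: Small screwdriver-like awl, 150 mm long, lying; a bystander.
- tape: Yellow tape roll, 90 mm in diameter, 24 mm high, lying flat; a bystander. Origin: centre of the underside.
- eyelet_cup: White eyelet cup, 68 mm in diameter, 45 mm high; a bystander. Origin: centre of the underside.
- glue_jar: Amber glue jar, 60 mm in diameter, 85 mm high; a bystander. Origin: centre of the underside.
- pen: Blue pen, 130 mm long, 12 mm thick, lying; a bystander.
- wax_tin: Red flat tin 70 x 50 x 22 mm; a bystander. Origin: centre of the underside.
Not all that is in view belongs to the job. Several things have the shape of the board_top; the one meant has the colours described above.

How it is judged:
By the outcome, as a careful person would: the job done as asked, in the order asked, and still so for the second after the job is handed in, with the robot touching nothing.
It also fails if it takes over 72 s, if anything falls off the work surface, if the arm or the gripper's body presses on something with over 40 N, if the wrist force passes 120 N, or if a joint passes its speed limit or range.

## Working session

There is one attempt and no reset: what is moved stays moved. The work goes in short steps, Python scripts to look and compute and a tool call to move; the robot and the scene stay as the last step left them, time stands still between calls to the robot, and variables do not carry over. Pictures are saved under pics/ and viewed, at most 10 in all, crops included, and the job is handed in when it is done.

Besides the shell and the picture viewer there is one more tool, called as a command line: name --argument value ..., lists and objects as JSON in quotes. carry_out: Moves the arm, as the interface text tells. Its arguments: {"type":"object","properties":{"delta_pos":{"type":"array","items":{"type":"array","items":{"type":"number"}}},"rot":{"type":"array","items":{"type":"array","items":{"type":"number"}}},"claw":{"type":"number"},"grip_force":{"type":"number"}},"required":["delta_pos","rot"]}

```bash
ls; mkdir -p pics; python3 - <<'E'
from rig import r
import cv2,numpy as np
s=r.sense();print(s);print(r.tips_ahead)
for c in("side","top"):
    im=r.grab_frame(c);cv2.imwrite(f"pics/{c}0.png",im)
    i=r.camera_info(c);print(c,i["fx"],i["fy"],i["cx"],i["cy"]);print(np.round(i["pose"],3))
    for t in["board_top","rack","block","clamp_grip"]:
        print(t,[(round(d["p"],2),d["box"]) for d in r.recognise(t,c)])
print(np.round(r.camera_info("wrist")["hand_eye"],3),r.camera_info("wrist")["fx"])
a=cv2.imread("pics/side0.png");b=cv2.imread("pics/top0.png")
E
```

```text
pics
{'clock': 0.0, 'qpos': array([-1.26242855e+00,  3.53665241e-01,  1.63413789e+00, -1.28192747e-05,
        1.15525116e+00, -2.43518397e-03]), 'qvel': array([-8.60929948e-04,  1.66446314e-03,  3.22285997e-04, -1.42523653e-05,
        2.06670553e-04,  5.38891987e-04]), 'joint_efforts': array([-1.60514264e-03, -6.05252767e+01, -3.42063868e+01,  2.18961586e-04,
        9.38079553e-03,  1.05249040e-05]), 'eef_pos': array([ 190.97526281, -594.62426718,  255.54939987]), 'tcp_rot': array([-3.14013099e+00,  8.16134100e-06,  3.10808147e-01]), 'contact_force': array([0.25544308, 0.11301898, 0.14048859]), 'wrist_torque': array([-0.00164472,  0.03012387,  0.00712384]), 'grasp_force': 0.0, 'opening': 1.0020075378954316}
25.0
side 447.95450990499535 447.95450990499535 255.90997739692895 193.86492155797237
[[-7.31000e-01 -4.70000e-01  4.95000e-01 -1.59881e+02]
 [-6.82000e-01  4.87000e-01 -5.45000e-01  8.13593e+02]
 [ 1.60000e-02 -7.36000e-01 -6.77000e-01  1.01344e+03]
 [ 0.00000e+00  0.00000e+00  0.00000e+00  1.00000e+00]]
board_top [(0.84, [146.4, 203.3, 204.2, 244.9]), (0.67, [94.7, 319.8, 167
[... 379 characters left out ...]
000e-01  3.446020e+02]
 [-1.000000e+00 -2.100000e-02 -3.000000e-03  1.156430e+02]
 [ 5.000000e-03 -1.320000e-01 -9.910000e-01  1.249192e+03]
 [ 0.000000e+00  0.000000e+00  0.000000e+00  1.000000e+00]]
board_top [(0.88, [184.9, 191.5, 218.5, 247.1]), (0.8, [74.4, 192.5, 136.3, 227.5]), (0.64, [125.3, 249.3, 173.4, 302.4])]
rack [(0.55, [160.3, 142.2, 231.0, 181.6])]
block [(0.83, [318.4, 147.1, 391.5, 211.8])]
clamp_grip [(0.5, [342.3, 142.3, 357.8, 171.7])]
[[ 0.00000e+00 -9.48000e-01 -3.19000e-01  8.16530e+01]
 [ 1.00000e+00 -0.00000e+00  1.00000e-03  6.00000e-01]
 [-1.00000e-03 -3.19000e-01  9.48000e-01 -1.18619e+02]
 [ 0.00000e+00  0.00000e+00  0.00000e+00  1.00000e+00]] 341.8132986314072
```

View pics/top0.png

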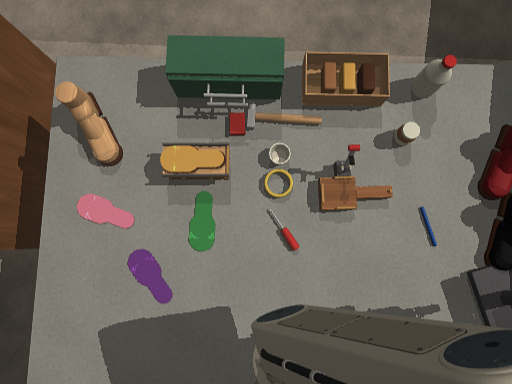

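View pics/side0.png

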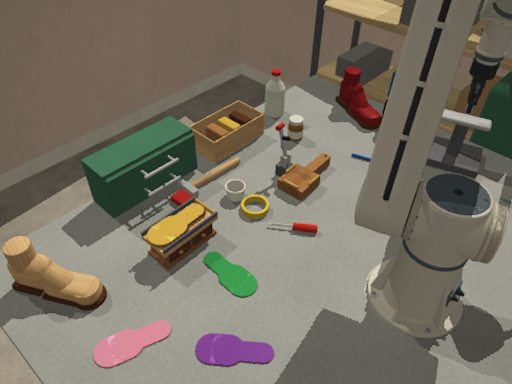

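```bash
python3 - <<'E'
import cv2,numpy as np
a=cv2.imread("pics/top0.png");b=cv2.imread("pics/side0.png")
R=lambda im,x,y,w,h:cv2.resize(im[y:y+h,x:x+w],(400,300),interpolation=cv2.INTER_CUBIC)
m=np.vstack([np.hstack([R(a,150,130,100,75),R(a,310,135,100,75)]),np.hstack([R(b,130,190,100,75),R(b,250,120,100,75)])])
cv2.imwrite("pics/m.png",m)
E
```

```text
(no output)
```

View pics/m.png

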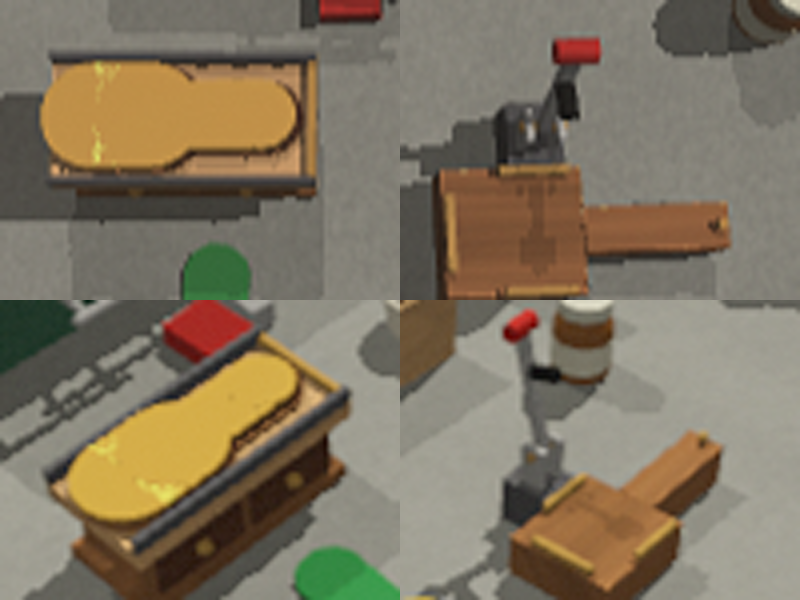

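```bash
cat > h.py <<'E'
import numpy as np,cv2,json
from scipy.spatial.transform import Rotation as R
from rig import r
def T(pos,rpy):
    M=np.eye(4);M[:3,:3]=R.from_euler('xyz',rpy).as_matrix();M[:3,3]=pos;return M
def tcp():
    s=r.sense();return T(s["eef_pos"],s["tcp_rot"])
def cam(c,W=None):
    i=r.camera_info(c);return i,(i["pose"] if c!="wrist" else (tcp() if W is None else W)@i["hand_eye"])
def unproj(c,uv,z,W=None):
    i,P=cam(c,W);uv=np.atleast_2d(uv).astype(float)
    d=np.c_[(uv[:,0]-i["cx"])/i["fx"],(uv[:,1]-i["cy"])/i["fy"],np.ones(len(uv))]@P[:3,:3].T
    o=P[:3,3];return o+d*((np.asarray(z)-o[2])/d[:,2])[:,None]
def proj(c,X,W=None):
    i,P=cam(c,W);q=(np.atleast_2d(X)-P[:3,3])@P[:3,:3];return np.c_[q[:,0]/q[:,2]*i["fx"]+i["cx"],q[:,1]/q[:,2]*i["fy"]+i["cy"]]
def plan(pos,yaw,base=None):
    "delta in tool axes (m) and rotvec (deg) to world pose"
    A=tcp() if base is None else base;B=T(pos,[np.pi,0,yaw]);D=np.linalg.inv(A)@B
    return np.round(D[:3,3]/1000,4),np.round(R.from_matrix(D[:3,:3]).as_rotvec(degrees=True),2)
E
python3 - <<'E'
from h import *
f=lambda u,v:(150+u/4,130+v/4);g=lambda u,v:(310+(u-400)/4,135+v/4)
print("heel,toe",unproj("top",[f(298,115),f(41,118)],92.5).round(0))
print("rack open end",unproj("top",[f(316,55),f(316,187)],93).round(0))
print("block bed TL,TR,BR,neckend",unproj("top",[g(440,170),g(582,168),g(587,290),g(728,225)],40).round(0))
X=unproj("top",[f(298,115),f(41,118)],92.5)
print("handle",unproj("top",[g(577,50)],185).round(0))
print(unproj("side",[(250+122/4,120+26/4)],185).round(0))
m=X.mean(0);print(plan([m[0],m[1]-60,300],np.pi/2))
E
```

```text
heel,toe [[593. 216.  92.]
 [587. 408.  92.]]
rack open end [[639. 204.  93.]
 [539. 201.  93.]]
block bed TL,TR,BR,neckend [[ 552.  -78.   40.]
 [ 556. -188.   40.]
 [ 461. -191.   40.]
 [ 513. -301.   40.]]
handle [[ 613. -149.  185.]]
[[ 610. -148.  185.]]
(array([ 0.6388, -0.6842, -0.0437]), array([ -0.  ,  -0.  , -72.19]))
```

```bash
python3 - <<'E'
from h import *
print(plan([520,-145,320],np.pi/2))
E
```

```text
(array([ 0.4507, -0.3279, -0.0637]), array([ -0.  ,  -0.  , -72.19]))
```

carry_out --delta_pos '[[0.03,-0.022,-0.02],[0.08,-0.058,-0.04],[0.128,-0.094,-0.06],[0.176,-0.13,-0.064],[0.224,-0.164,-0.064],[0.272,-0.198,-0.064],[0.32,-0.232,-0.064],[0.366,-0.266,-0.064]]' --rot '[[0,0,-7],[0,0,-15],[0,0,-24],[0,0,-33],[0,0,-42],[0,0,-51],[0,0,-60],[0,0,-66]]' --claw 0.0854

```text
clock: 1.5
eef_pos: [459.2, -228.2, 320.6]
tcp_rot: [3.141, 0.0, 1.467]
contact_force: [0.7, -0.6, 0.1]
opening: 1.001
grasp_force: 0.0
```

```bash
python3 - <<'E'
from h import *
print(r.sense()["eef_pos"],plan([520,-145,320],np.pi/2))
E
```

```text
[ 459.23288736 -228.19521104  320.58765208] (array([0.089 , 0.0518, 0.0006]), array([ 0.04,  0.02, -5.95]))
```

carry_out --delta_pos '[[0.045,0.026,0],[0.089,0.052,0],[0.089,0.052,0],[0.089,0.052,0]]' --rot '[[0,0,-3],[0,0,-6],[0,0,-6],[0,0,-6]]'

```text
clock: 2.0
eef_pos: [519.3, -147.0, 320.2]
tcp_rot: [-3.141, 0.0, 1.568]
contact_force: [-0.3, -0.4, -0.2]
opening: 0.997
grasp_force: 0.0
```

```bash
python3 - <<'E'
from h import *
im=r.grab_frame("wrist");W=tcp();np.save("W1.npy",W);cv2.imwrite("pics/w1.png",im);print(W.round(2))
cv2.imwrite("pics/w1b.png",cv2.resize(im,(800,600),interpolation=cv2.INTER_CUBIC))
E
```

```text
[[   0.      1.     -0.    519.07]
 [   1.     -0.     -0.   -147.48]
 [  -0.     -0.     -1.    320.21]
 [   0.      0.      0.      1.  ]]
```

View pics/w1b.png

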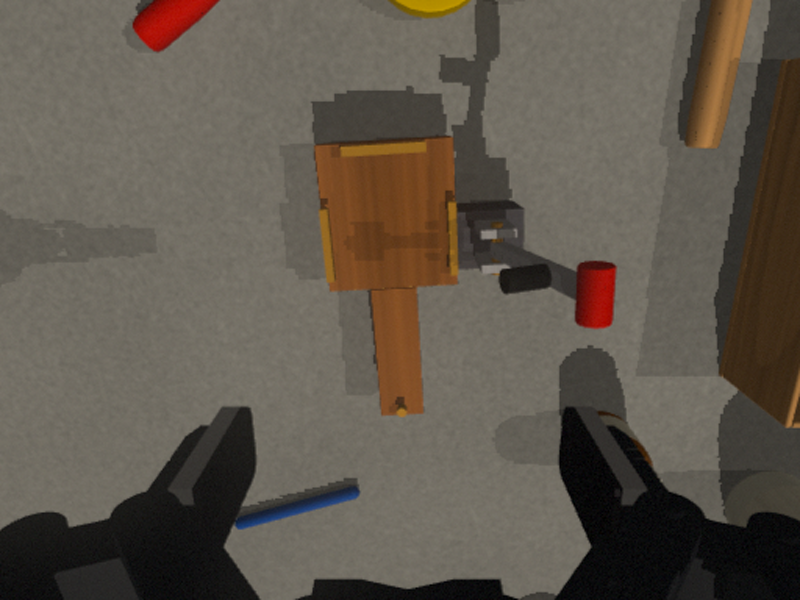

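```bash
cat >> h.py <<'E'
def fit(M,P):
    "2D rigid fit model->world, returns yaw,t,residual"
    M=np.array(M,float);P=np.array(P,float)[:,:2];H=(M-M.mean(0)).T@(P-P.mean(0))
    a=np.arctan2(H[0,1]-H[1,0],H[0,0]+H[1,1]);Q=np.array([[np.cos(a),-np.sin(a)],[np.sin(a),np.cos(a)]])
    t=P.mean(0)-Q@M.mean(0);return a,t,P-(M@Q.T+t)
E
python3 - <<'E'
from h import *
W=np.load("W1.npy");s=1.5625
px=np.array([(315,146),(453,138),(457,283),(331,290),(382,414),(424,411),(371,289),(417,287)])/s
M=[(110,50),(110,-50),(0,-50),(0,50),(-112,18),(-112,-18),(0,18),(0,-18)]
P=unproj("wrist",px,40,W);a,t,e=fit(M,P);print("block yaw",a,t);print(e.round(1))
# toe stop inner face, top edge z48
print(unproj("wrist",np.array([(341,155),(426,152),(402,400)])/s,48,W).round(1))
# handle on arc: hinge + 115*(cos,sin)
c,sn=np.cos(a),np.sin(a);best=[]
ht=np.array([595,294])/s
for q in np.arange(1.4,2.0,.05):
    l=np.array([35,-75+115*np.cos(q)]);w=[*(t+np.array([c*l[0]-sn*l[1],sn*l[0]+c*l[1]])),75+115*np.sin(q)]
    print(round(q,2),np.round(w),(proj("wrist",w,W)*s).round(0))
A=tcp();print(plan([600,330,330],np.pi/2))
E
```

```text
block yaw 1.626797762666974 [ 508.84167138 -187.12536851]
[[ 0.6 -1. ]
 [-0.4 -1.5]
 [-0.9  0.5]
 [ 0.7  0.8]
 [ 0.3  0.8]
 [-0.1  1.6]
 [-0.  -0.3]
 [-0.1 -0.8]]
[[ 472.7  -87.    48. ]
 [ 532.7  -85.2   48. ]
 [ 514.5 -281.5   48. ]]
1.4 [ 562. -149.  188.] [[494. 300.]]
1.45 [ 568. -149.  189.] [[506. 300.]]
1.5 [ 574. -148.  190.] [[518. 300.]]
1.55 [ 579. -148.  190.] [[530. 299.]]
1.6 [ 585. -148.  190.] [[542. 299.]]
1.65 [ 591. -147.  190.] [[553. 298.]]
1.7 [ 597. -147.  189.] [[565. 297.]]
1.75 [ 602. -147.  188.] [[576. 296.]]
1.8 [ 608. -147.  187.] [[586. 294.]]
1.85 [ 613. -146.  186.] [[597. 293.]]
1.9 [ 619. -146.  184.] [[607. 291.]]
1.95 [ 624. -146.  182.] [[616. 289.]]
2.0 [ 630. -145.  180.] [[625. 287.]]
(array([ 0.4778,  0.0791, -0.01  ]), array([-0.03,  0.01, -0.22]))
```

carry_out --delta_pos '[[0.04,0.006,0],[0.1,0.015,0],[0.16,0.024,0],[0.22,0.032,0],[0.28,0.041,0],[0.34,0.05,0],[0.4,0.06,0],[0.46,0.068,0]]' --rot '[[0,0,0],[0,0,0],[0,0,0],[0,0,0],[0,0,0],[0,0,0],[0,0,0],[0,0,0]]'

```text
clock: 3.05
eef_pos: [589.8, 313.1, 320.5]
tcp_rot: [3.141, 0.0, 1.565]
contact_force: [1.0, -0.8, -0.3]
opening: 1.0
grasp_force: 0.0
```

carry_out --delta_pos '[[0.02,0.002,0],[0.03,0.002,0],[0.03,0.002,0]]' --rot '[[0,0,0],[0,0,0],[0,0,0]]' --claw 0

```text
clock: 3.42
eef_pos: [591.3, 341.5, 320.3]
tcp_rot: [-3.141, 0.001, 1.567]
contact_force: [-0.1, -0.6, 0.6]
opening: 0.376
grasp_force: 0.0
```

```bash
python3 - <<'E'
from h import *
im=r.grab_frame("wrist");W=tcp();np.save("W2.npy",W);cv2.imwrite("pics/w2.png",im);print(W.round(3))
cv2.imwrite("pics/w2b.png",cv2.resize(im,(800,600),interpolation=cv2.INTER_CUBIC))
E
```

```text
[[ 5.00000e-03  1.00000e+00 -0.00000e+00  5.91341e+02]
 [ 1.00000e+00 -5.00000e-03 -1.00000e-03  3.41122e+02]
 [-1.00000e-03 -0.00000e+00 -1.00000e+00  3.20375e+02]
 [ 0.00000e+00  0.00000e+00  0.00000e+00  1.00000e+00]]
```

View pics/w2b.png

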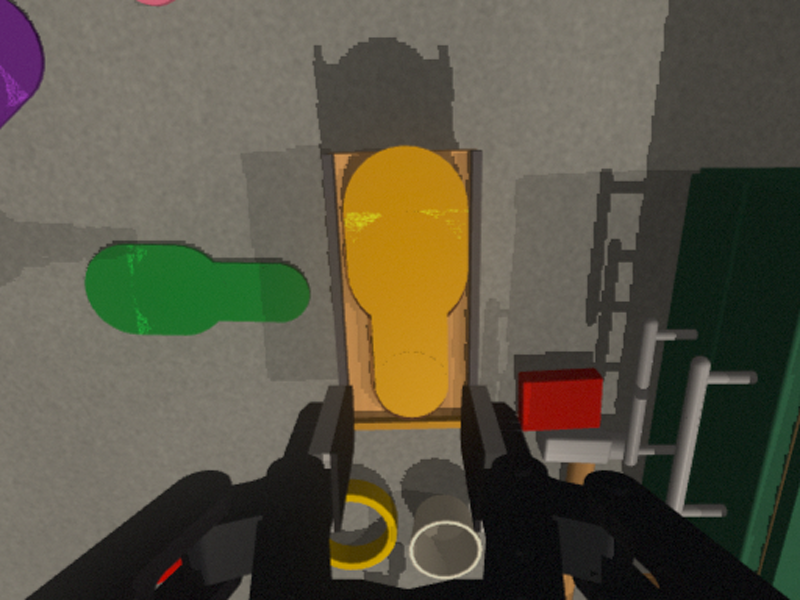

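```bash
python3 - <<'E'
from h import *
W=np.load("W2.npy");s=1.5625
im=cv2.imread("pics/w2.png");hsv=cv2.cvtColor(im,cv2.COLOR_BGR2HSV)
m=((hsv[...,0]>15)&(hsv[...,0]<28)&(hsv[...,1]>190)&(hsv[...,2]>150)).astype(np.uint8);m[275:]=0;m[:80]=0
n,l,st,ce=cv2.connectedComponentsWithStats(m);k=1+st[1:,4].argmax();m=(l==k)
print(st[k])
ys,xs=np.nonzero(m);P=unproj("wrist",np.c_[xs,ys],95,W)[:,:2]
c=P.mean(0);u,sv,vt=np.linalg.svd(P-c,full_matrices=False);d=vt[0]*np.sign(vt[0][1]);q=(P-c)@d
print("yaw",np.arctan2(d[1],d[0]),"len",np.ptp(q),"mid",c+d*(q.max()+q.min())/2)
print(unproj("wrist",np.array([(405,146),(411,416.5)])/s,95,W).round(1))
print("heel edges",unproj("wrist",np.array([(371,330),(448,330),(375,385),(448,385)])/s,95,W).round(1))
print("rack end",unproj("wrist",np.array([(354,428),(464,427)])/s,[93,93],W).round(1), unproj("wrist",np.array([(322,152),(482,152)])/s,[93,93],W).round(1))
print(r.sense()["opening"])
E
```

```text
[  220    94    80   173 10358]
yaw 1.6002772809640087 len 189.21087950836937 mid [591.92989475 314.34058495]
[[590.5 409.2  95. ]
 [593.9 219.2  95. ]]
heel edges [[566.3 287.3  95. ]
 [619.6 287.   95. ]
 [568.1 245.   95. ]
 [620.4 244.7  95. ]]
rack end [[551.6 208.5  93. ]
 [633.1 209.   93. ]] [[538.7 405.8  93. ]
 [638.5 405.3  93. ]]
0.28348290328444653
```

```bash
python3 - <<'E'
from h import *
print(plan([591.2,354,128],1.592))
E
```

```text
(array([ 0.013 , -0.0002,  0.1924]), array([-0.01,  0.04, -1.48]))
```

carry_out --delta_pos '[[0.005,0,0.04],[0.01,0,0.09],[0.013,0,0.14],[0.013,0,0.175],[0.013,0,0.187],[0.013,0,0.192],[0.013,0,0.192],[0.013,0,0.192]]' --rot '[[0,0,-0.7],[0,0,-1.5],[0,0,-1.5],[0,0,-1.5],[0,0,-1.5],[0,0,-1.5],[0,0,-1.5],[0,0,-1.5]]'

```text
clock: 4.47
eef_pos: [592.0, 356.1, 129.9]
tcp_rot: [3.14, -0.001, 1.593]
contact_force: [-0.8, 0.5, -0.4]
opening: 0.0
grasp_force: 0.0
```

```bash
python3 - <<'E'
from h import *
s=r.sense();print(s["eef_pos"],s["tcp_rot"],s["contact_force"],s["opening"])
E
```

```text
[592.03337184 356.05669711 129.90302591] [ 3.13954722e+00 -1.12914596e-03  1.59347184e+00] [-0.78522249  0.54848342 -0.38418828] 0.00023139247097242845
```

carry_out --delta_pos '[[0,0,0.005],[0,0,0.007],[0,0,0.008],[0,0,0.0085],[0,0,0.009],[0,0,0.009]]' --rot '[[0,0,0],[0,0,0],[0,0,0],[0,0,0],[0,0,0],[0,0,0]]'

```text
clock: 5.22
eef_pos: [591.5, 355.9, 120.1]
tcp_rot: [3.141, -0.0, 1.594]
contact_force: [-1.2, -0.6, 6.7]
opening: 0.002
grasp_force: 3.2
```

carry_out --delta_pos '[[-0.003,0,0],[-0.008,0,0],[-0.014,0,0],[-0.02,0,0],[-0.02,0,0]]' --rot '[[0,0,0],[0,0,0],[0,0,0],[0,0,0],[0,0,0]]'

```text
clock: 5.85
eef_pos: [592.4, 335.5, 120.1]
tcp_rot: [3.14, -0.0, 1.593]
contact_force: [0.4, -0.9, 6.8]
opening: -0.001
grasp_force: 3.2
```

```bash
cat > brd.py <<'E'
from h import *
def board(c,z,roi=None):
    im=r.grab_frame(c);hsv=cv2.cvtColor(im,cv2.COLOR_BGR2HSV)
    m=((hsv[...,0]>14)&(hsv[...,0]<28)&(hsv[...,1]>170)&(hsv[...,2]>140)).astype(np.uint8)
    k=np.zeros_like(m);x0,y0,x1,y1=roi;k[y0:y1,x0:x1]=1;m*=k
    n,l,st,ce=cv2.connectedComponentsWithStats(m);j=1+st[1:,4].argmax();ys,xs=np.nonzero(l==j)
    P=unproj(c,np.c_[xs,ys],z)[:,:2];return im,st[j],P
E
python3 - <<'E'
from brd import *
for c,roi in(("side",(120,180,260,280)),("top",(150,135,260,185))):
    im,st,P=board(c,95,roi);cv2.imwrite(f"pics/{c}1.png",im);print(c,st,P[:,1].min().round(1),P[:,1].max().round(1))
s=r.sense();print(s["eef_pos"],s["contact_force"])
E
```

```text
side [153 226  26  14 193] 344.0 389.5Traceback (most recent call last):
  File "<stdin>", line 3, in <module>
  File "brd.py", line 6, in board
    n,l,st,ce=cv2.connectedComponentsWithStats(m);j=1+st[1:,4].argmax();ys,xs=np.nonzero(l==j)
                                                      ~~~~~~~~~~~~~~~^^
ValueError: attempt to get argmax of an empty sequence
```

carry_out --delta_pos '[[-0.004,0,0],[-0.011,0,0],[-0.019,0,0],[-0.027,0,0],[-0.035,0,0],[-0.042,0,0],[-0.048,0,0],[-0.05,0,0]]' --rot '[[0,0,0],[0,0,0],[0,0,0],[0,0,0],[0,0,0],[0,0,0],[0,0,0],[0,0,0]]'

```text
clock: 6.95
eef_pos: [593.6, 286.0, 120.1]
tcp_rot: [3.14, -0.001, 1.593]
contact_force: [-0.4, 1.4, 5.6]
opening: 0.0
grasp_force: 2.7
```

```bash
python3 - <<'E'
from brd import *
im,st,P=board("side",95,(120,180,260,280));print(st,P[:,1].min().round(1),P[:,1].max().round(1))
s=r.sense();print(s["eef_pos"],s["contact_force"])
E
```

```text
[168 217  23  13 172] 297.7 339.7
[593.59198846 285.82248407 120.09257243] [-0.26118566  0.09387497  5.41507302]
```

carry_out --delta_pos '[[-0.002,0,0],[-0.004,0,0],[-0.005,0,0],[-0.005,0,0],[-0.005,0,-0.01],[-0.005,0,-0.05],[-0.005,0,-0.1],[-0.005,0,-0.15]]' --rot '[[0,0,0],[0,0,0],[0,0,0],[0,0,0],[0,0,0],[0,0,0],[0,0,0],[0,0,0]]'

```text
clock: 8.0
eef_pos: [592.6, 280.5, 270.9]
tcp_rot: [-3.141, 0.0, 1.594]
contact_force: [1.1, 0.6, -0.5]
opening: -0.001
grasp_force: 0.0
```

```bash
python3 - <<'E'
from h import *
print(plan([594,225,270],1.592))
E
```

```text
(array([-0.0555,  0.0001,  0.001 ]), array([-0.03,  0.02,  0.09]))
```

carry_out --delta_pos '[[0,0,0],[0,0,0],[0,0,0],[0,0,0],[0,0,0],[0,0,0]]' --rot '[[0,0,0],[0,0,0],[0,0,0],[0,0,0],[0,0,0],[0,0,0]]' --claw 0.0854

```text
clock: 8.75
eef_pos: [592.9, 280.7, 268.9]
tcp_rot: [-3.141, 0.0, 1.594]
contact_force: [-0.2, -0.2, 0.2]
opening: 1.003
grasp_force: 0.0
```

```bash
python3 - <<'E'
from brd import *
im,st,P=board("wrist",95,(150,30,360,384));print(st)
cv2.imwrite("pics/w3.png",im)
c=P.mean(0);u,sv,vt=np.linalg.svd(P-c,full_matrices=False);d=vt[0]*np.sign(vt[0][1]);q=(P-c)@d
print("yaw",np.arctan2(d[1],d[0]),"len",np.ptp(q),"mid",c+d*(q.max()+q.min())/2,P[:,1].min(),P[:,1].max())
for y in range(150,340,20):
    b=P[abs(P[:,1]-y)<2];print(y,b[:,0].min().round(1),b[:,0].max().round(1))
E
```

```text
[  213   113    94   193 13235]
yaw 1.5958691055206442 len 190.23142715286247 mid [594.440031   240.15081733] 145.01779937540192 335.326018823437
150 579.4 612.7
170 571.3 622.0
190 570.4 621.0
210 550.4 635.2
230 562.0 625.5
250 554.8 633.6
270 554.2 633.4
290 552.9 632.9
310 555.8 630.8
330 569.6 615.1
```

View pics/w3.png

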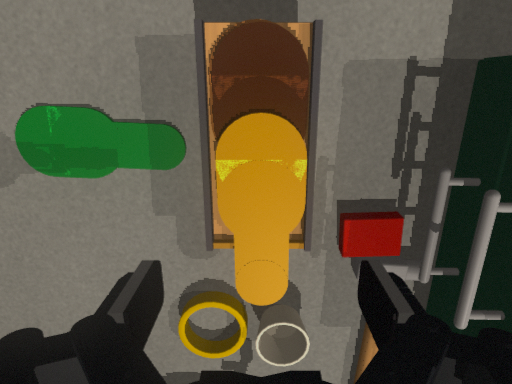

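```bash
python3 - <<'E'
from h import *
print(plan([596,187,95],1.594))
E
```

```text
(array([-0.0938,  0.0009,  0.1741]), array([-0.01,  0.01, -0.02]))
```

carry_out --delta_pos '[[-0.03,0,0],[-0.07,0.001,0.02],[-0.094,0.001,0.06],[-0.094,0.001,0.1],[-0.094,0.001,0.14],[-0.094,0.001,0.165],[-0.094,0.001,0.174],[-0.094,0.001,0.174]]' --rot '[[0,0,0],[0,0,0],[0,0,0],[0,0,0],[0,0,0],[0,0,0],[0,0,0],[0,0,0]]'

```text
clock: 9.8
eef_pos: [596.2, 186.9, 95.3]
tcp_rot: [-3.141, 0.0, 1.594]
contact_force: [-0.6, 0.1, 0.1]
opening: 1.005
grasp_force: 0.0
```

carry_out --delta_pos '[[0,0,0],[0,0,0],[0,0,0],[0,0,0],[0,0,0],[0,0,0]]' --rot '[[0,0,0],[0,0,0],[0,0,0],[0,0,0],[0,0,0],[0,0,0]]' --claw 0.047 --grip_force 90

```text
clock: 10.55
eef_pos: [596.8, 187.0, 96.4]
tcp_rot: [3.14, -0.001, 1.594]
contact_force: [-0.5, -0.5, 6.0]
opening: 0.579
grasp_force: 91.9
```

carry_out --delta_pos '[[0,0,-0.002],[0,0,-0.005],[0,0,-0.01],[0,0,-0.018],[0,0,-0.03],[0,0,-0.045],[0,0,-0.06],[0,0,-0.06]]' --rot '[[0,0,0],[0,0,0],[0,0,0],[0,0,0],[0,0,0],[0,0,0],[0,0,0],[0,0,0]]'

```text
clock: 11.55
eef_pos: [597.1, 187.2, 157.2]
tcp_rot: [3.139, -0.001, 1.594]
contact_force: [0.1, -0.3, -2.0]
opening: 0.581
grasp_force: 93.0
```

```bash
python3 - <<'E'
from brd import *
im=r.grab_frame("side");cv2.imwrite("pics/s4.png",im)
w=r.grab_frame("wrist");cv2.imwrite("pics/w4.png",w)
cv2.imwrite("pics/m4.png",np.hstack([cv2.resize(im[150:300,120:320],(400,300)),cv2.resize(w,(400,300))]))
print(r.sense()["eef_pos"],r.sense()["wrist_torque"])
E
```

```text
[596.09087392 186.79496603 155.4797506 ] [-0.05266071  0.01230758  0.0016533 ]
```

View pics/m4.png

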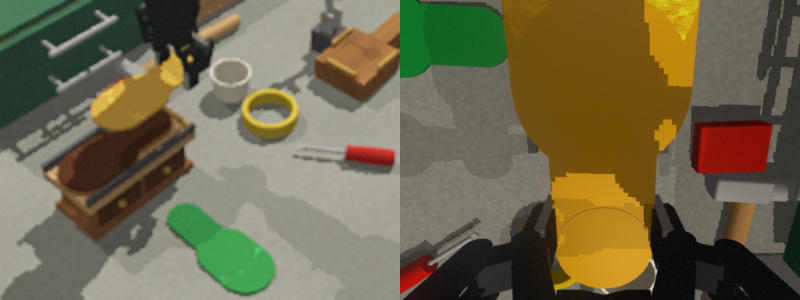

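```bash
python3 - <<'E'
from h import *
w=cv2.imread("pics/w4.png");hsv=cv2.cvtColor(w,cv2.COLOR_BGR2HSV)
m=(hsv[...,0]>14)&(hsv[...,0]<28)&(hsv[...,1]>150)&(hsv[...,2]>60)
i,_=cam("wrist");he=i["hand_eye"]
def pt(v,width):
    xs=np.nonzero(m[v])[0];n=xs.max()-xs.min()+1;d=i["fx"]*width/n
    u=(xs.max()+xs.min())/2;p=np.array([(u-i["cx"])/i["fx"]*d,(v-i["cy"])/i["fy"]*d,d]);return n,(he[:3,:3]@p+he[:3,3]).round(1)
for v in(5,15,30,50,80,100):print(v,pt(v,80))
for v in(205,215,225,235,245,255):print(v,pt(v,52))
for v in(300,340,360,368):print(v,m[v].sum())
E
```

```text
5 (np.int64(254), array([103.4,  -1.2,   2.4]))
15 (np.int64(252), array([100.6,  -1.3,   2.4]))
30 (np.int64(249), array([96.2, -1.1,  2.3]))
50 (np.int64(245), array([90.3, -1.1,  2.2]))
80 (np.int64(238), array([81. , -1. ,  2.5]))
100 (np.int64(234), array([74.5, -1. ,  2.4]))
205 (np.int64(137), array([36. , -0.5,  3. ]))
215 (np.int64(137), array([32.4, -0.5,  1.8]))
225 (np.int64(135), array([28. , -0.5,  2.4]))
235 (np.int64(134), array([23.9, -0.3,  2.1]))
245 (np.int64(132), array([19.3, -0.3,  2.6]))
255 (np.int64(132), array([15.6, -0.3,  1.4]))
300 144
340 112
360 97
368 36
```

```bash
python3 - <<'E'
from h import *
W=np.load("W1.npy");w=cv2.imread("pics/w1.png")
a,t=1.6268,np.array([508.84,-187.13]);Q=np.array([[np.cos(a),-np.sin(a)],[np.sin(a),np.cos(a)]])
def b(x,y,z):return [*(t+Q@[x,y]),z]
k=6
def crop(x0,y0,pts,wd=66,hh=100):
    c=cv2.resize(w[y0:y0+hh,x0:x0+wd],None,fx=k,fy=k,interpolation=cv2.INTER_CUBIC)
    for p,col in pts:
        u,v=(proj("wrist",p,W)[0]-[x0,y0]+.5)*k;cv2.circle(c,(int(u),int(v)),3,col,-1)
    return c
B,G=(255,0,0),(0,255,0)
c1=crop(225,200,[(b(-101,0,48),G),(b(-109,0,48),G),(b(-105,4,48),G),(b(-105,-4,48),G),(b(-105,0,40),B),(b(-112,18,40),B),(b(-112,-18,40),B)])
c2=crop(198,80,[(b(101,y,48),G) for y in(-30,0,30)]+[(b(x,s*44,48),G) for x in(10,65) for s in(1,-1)]+[(b(110,s*50,40),B) for s in(1,-1)]+[(b(0,s*50,40),B) for s in(1,-1)],wd=100)
print(c1.shape,c2.shape);im=np.hstack([c1[:600],c2[:600]]);cv2.imwrite("pics/ov.png",cv2.resize(im,(800,int(600*800/im.shape[1]))))
E
```

```text
(600, 396, 3) (600, 600, 3)
```

View pics/ov.png

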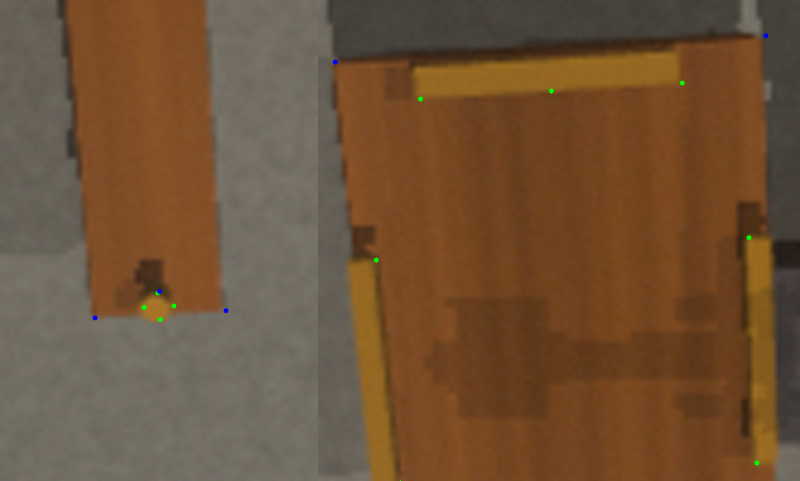

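```bash
python3 - <<'E'
from h import *
w=cv2.imread("pics/w4.png");hsv=cv2.cvtColor(w,cv2.COLOR_BGR2HSV)
m=(hsv[...,0]>14)&(hsv[...,0]<28)&(hsv[...,1]>150)&(hsv[...,2]>60)
i,_=cam("wrist");he=i["hand_eye"]
v=np.nonzero(m[:,225:290].any(1))[0].max();print(v,np.nonzero(m[v])[0])
u=np.nonzero(m[v])[0].mean()
d=he[:3,:3]@[(u-i["cx"])/i["fx"],(v+.5-i["cy"])/i["fy"],1];o=he[:3,3];print(o+d*(2.3-o[2])/d[2])
print(plan([500,-60,160],1.61),plan([511.5,-237.2,75],1.622))
E
```

```text
368 [197 198 199 200 201 202 203 204 205 206 207 208 209 210 250 251 252 253
 254 255 256 257 258 259 260 261 262 263 264 265 266 267 268 269 270 271]
[-42.2819751   -9.91802179   2.3       ]
(array([-0.2445, -0.1017, -0.0046]), array([ 0.02, -0.01, -0.94])) (array([-0.422 , -0.0943,  0.0804]), array([ 0.02, -0.  , -1.63]))
```

carry_out --delta_pos '[[-0.015,-0.01,-0.005],[-0.04,-0.03,-0.01],[-0.075,-0.05,-0.01],[-0.115,-0.07,-0.01],[-0.16,-0.087,-0.01],[-0.205,-0.098,-0.01],[-0.25,-0.104,-0.005],[-0.295,-0.104,0]]' --rot '[[0,0,0],[0,0,0],[0,0,-0.4],[0,0,-0.8],[0,0,-1.2],[0,0,-1.6],[0,0,-1.6],[0,0,-1.6]]'

```text
clock: 12.65
eef_pos: [497.1, -112.2, 155.1]
tcp_rot: [-3.141, -0.0, 1.621]
contact_force: [0.2, -0.3, -1.5]
opening: 0.585
grasp_force: 93.1
```

```bash
python3 - <<'E'
from h import *
print(plan([511.5,-237.2,75],1.622))
E
```

```text
(array([-0.1256,  0.0081,  0.0801]), array([-0.05, -0.01, -0.04]))
```

carry_out --delta_pos '[[-0.03,0.002,0],[-0.065,0.005,0],[-0.1,0.008,0],[-0.12,0.008,0.015],[-0.1256,0.008,0.04],[-0.1256,0.008,0.065],[-0.1256,0.008,0.08],[-0.1256,0.008,0.08]]' --rot '[[0,0,0],[0,0,0],[0,0,0],[0,0,0],[0,0,0],[0,0,0],[0,0,0],[0,0,0]]'

```text
clock: 13.65
eef_pos: [512.0, -234.8, 73.9]
tcp_rot: [-3.139, -0.001, 1.622]
contact_force: [-0.4, 0.6, -0.9]
opening: 0.579
grasp_force: 93.1
```

```bash
python3 - <<'E'
from h import *
w=r.grab_frame("wrist");cv2.imwrite("pics/w5.png",w);cv2.imwrite("pics/s5.png",r.grab_frame("side"));cv2.imwrite("pics/t5.png",r.grab_frame("top"))
print(plan([511.5,-237.2,60],1.622),r.sense()["eef_pos"])
s=cv2.imread("pics/s5.png");cv2.imwrite("pics/m5.png",np.hstack([cv2.resize(s[120:270,220:360],(373,400)),cv2.resize(w,(427,400))]))
E
```

```text
(array([-0.0015, -0.0022,  0.0159]), array([ 0.05,  0.02, -0.01])) [ 513.63341558 -235.54229239   75.91168199]
```

View pics/m5.png

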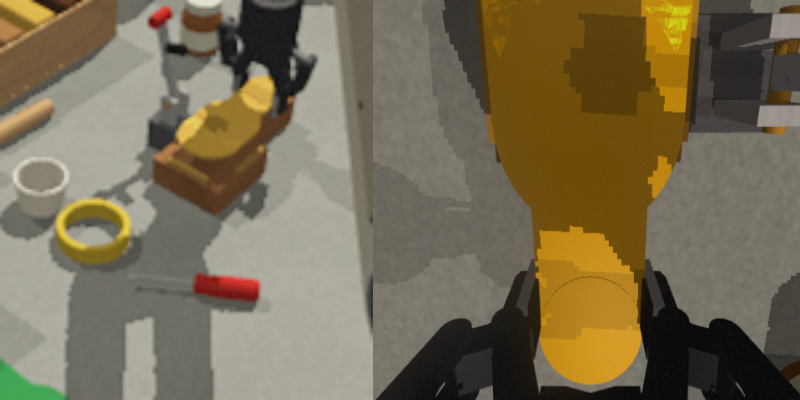

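carry_out --delta_pos '[[0,0,0.005],[0,0,0.01],[0,0,0.014],[0,0,0.014],[0,0,0.014]]' --rot '[[0,0,0],[0,0,0],[0,0,0],[0,0,0],[0,0,0]]'

```text
clock: 14.42
eef_pos: [513.2, -235.5, 61.3]
tcp_rot: [-3.142, -0.0, 1.622]
contact_force: [-0.0, -0.3, -1.1]
opening: 0.582
grasp_force: 93.1
```

```bash
python3 - <<'E'
from h import *
L=[]
for k in range(5):
    L.append(r.sense()["eef_pos"]);im=r.grab_frame("wrist")
L=np.array(L);print(L.round(1));cv2.imwrite("pics/w6.png",im)
A=tcp();A[:3,3]=L.mean(0);print(plan([511.5,-237.2,60],1.622,A))
E
```

```text
[[ 513.2 -235.5   61.3]
 [ 513.3 -235.5   61.3]
 [ 513.3 -235.5   61.4]
 [ 513.3 -235.5   61.4]
 [ 513.3 -235.6   61.4]]
(array([-0.0016, -0.0019,  0.0014]), array([ 0.01,  0.01, -0.03]))
```

carry_out --delta_pos '[[-0.0016,-0.0019,0],[-0.0016,-0.0019,0.002],[-0.0016,-0.0019,0.005],[-0.0016,-0.0019,0.008],[-0.0016,-0.0019,0.011],[-0.0016,-0.0019,0.012],[-0.0016,-0.0019,0.012]]' --rot '[[0,0,0],[0,0,0],[0,0,0],[0,0,0],[0,0,0],[0,0,0],[0,0,0]]'

```text
clock: 15.55
eef_pos: [511.4, -237.2, 49.2]
tcp_rot: [-3.141, -0.0, 1.622]
contact_force: [0.8, 0.4, -0.4]
opening: 0.577
grasp_force: 93.1
```

carry_out --delta_pos '[[0,0,0.001],[0,0,0.0015],[0,0,0.002],[0,0,0.002]]' --rot '[[0,0,0],[0,0,0],[0,0,0],[0,0,0]]'

```text
clock: 16.05
eef_pos: [511.4, -237.2, 47.3]
tcp_rot: [3.142, 0.0, 1.622]
contact_force: [0.3, -0.4, -0.4]
opening: 0.583
grasp_force: 93.2
```

carry_out --delta_pos '[[0,0,0.0005],[0,0,0.001],[0,0,0.0015],[0,0,0.0015]]' --rot '[[0,0,0],[0,0,0],[0,0,0],[0,0,0]]'

```text
clock: 16.55
eef_pos: [511.5, -237.2, 47.1]
tcp_rot: [3.141, 0.0, 1.622]
contact_force: [-4.9, 1.9, 16.5]
opening: 0.583
grasp_force: 94.5
```

carry_out --delta_pos '[[0,0,-0.001],[0,0,-0.001],[0,0,-0.001],[0,0,-0.001],[0,0,-0.001]]' --rot '[[0,0,0],[0,0,0],[0,0,0],[0,0,0],[0,0,0]]' --claw 0.08 --grip_force 20

```text
clock: 17.18
eef_pos: [511.4, -237.2, 46.7]
tcp_rot: [-3.141, -0.0, 1.622]
contact_force: [-0.8, 0.3, 0.6]
opening: 0.94
grasp_force: 0.0
```

carry_out --delta_pos '[[0,0,-0.004],[0,0,-0.015],[0,0,-0.04],[0,0,-0.08],[0,0,-0.13],[0,0,-0.18],[0,0,-0.22],[0,0,-0.22]]' --rot '[[0,0,0],[0,0,0],[0,0,0],[0,0,0],[0,0,0],[0,0,0],[0,0,0],[0,0,0]]'

```text
clock: 18.18
eef_pos: [513.0, -238.0, 271.3]
tcp_rot: [3.135, 0.003, 1.622]
contact_force: [-0.2, -0.2, -0.4]
opening: 0.931
grasp_force: 0.0
```

```bash
python3 - <<'E'
from brd import *
im,st,P=board("wrist",45,(120,0,400,384));cv2.imwrite("pics/w7.png",im);print(st)
c=P.mean(0);u,sv,vt=np.linalg.svd(P-c,full_matrices=False);d=vt[0]*np.sign(vt[0][1]);q=(P-c)@d;n=(P-c)@[-d[1],d[0]]
m=c+d*(q.max()+q.min())/2;a=1.6268;D=m-[508.5,-187]
print("yaw",np.arctan2(d[1],d[0]),"len",np.ptp(q),np.ptp(n),"mid",m,"block frame",D@[np.cos(a),np.sin(a)],D@[-np.sin(a),np.cos(a)])
# re-measure clamp handle (red)
hsv=cv2.cvtColor(im,cv2.COLOR_BGR2HSV);rm=(((hsv[...,0]<6)|(hsv[...,0]>174))&(hsv[...,1]>180)&(hsv[...,2]>90)).astype(np.uint8)
nn,l,s2,ce=cv2.connectedComponentsWithStats(rm);print([(x.tolist(),y.round(0)) for x,y in zip(s2[1:],ce[1:]) if x[4]>100])
W=tcp();np.save("W7.npy",W);print(W[:3,3])
E
```

```text
[  213     0    86   199 12867]
yaw 1.6344751986755375 len 186.3524109589004 79.50035013967067 mid [ 506.30671045 -183.28067396] block frame 3.8362629653234457 1.9816638677885312
[([431, 37, 37, 59, 1545], array([449.,  67.]))]
[ 512.0014222  -237.48082899  269.00480669]
```

carry_out --delta_pos '[[0.03,0,0],[0.06,0,-0.02],[0.075,0,-0.03],[0.075,0,-0.03],[0.075,0,-0.03],[0.075,0,-0.03]]' --rot '[[0,0,0],[0,0,0],[0,0,0],[0,0,0],[0,0,0],[0,0,0]]'

```text
clock: 18.98
eef_pos: [507.4, -162.9, 296.1]
tcp_rot: [-3.141, -0.0, 1.621]
contact_force: [-0.0, -0.2, -0.8]
opening: 0.937
grasp_force: 0.0
```

```bash
python3 - <<'E'
from brd import *
im,st,P=board("wrist",45,(120,0,400,384));cv2.imwrite("pics/w8.png",im);print(st)
c=P.mean(0);u,sv,vt=np.linalg.svd(P-c,full_matrices=False);d=vt[0]*np.sign(vt[0][1]);q=(P-c)@d;n=(P-c)@[-d[1],d[0]]
m=c+d*(q.max()+q.min())/2;a=1.6268;D=m-[508.5,-187]
print("yaw",np.arctan2(d[1],d[0]),"len",np.ptp(q),np.ptp(n),"mid",m,"block frame",D@[np.cos(a),np.sin(a)],D@[-np.sin(a),np.cos(a)])
W=tcp();print(W[:3,3])
c=cv2.resize(im[20:320,150:450],(600,600),interpolation=cv2.INTER_CUBIC);cv2.imwrite("pics/w8b.png",c)
E
```

```text
[ 223   87   75  165 9236]
yaw 1.6325688282554263 len 189.28758097713222 80.00270652238198 mid [ 508.14130271 -183.77132722] block frame 3.2436887502605525 0.17741189924128065
[ 507.37044543 -162.89493454  296.13653737]
```

View pics/w8b.png

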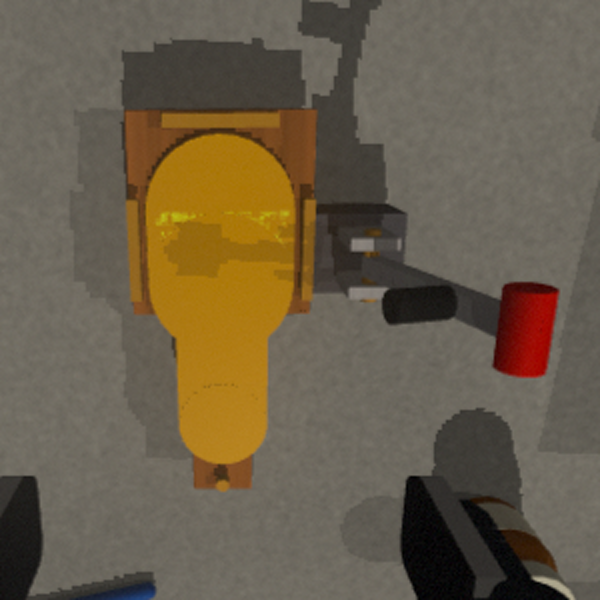

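```bash
cat > cl.py <<'E'
from h import *
a,t=1.6268,np.array([508.5,-187.0]);Q=np.array([[np.cos(a),-np.sin(a)],[np.sin(a),np.cos(a)]])
def hd(q,rad=115,dx=0):
    return np.r_[t+Q@[35+dx,-75+rad*np.cos(q)],75+rad*np.sin(q)]
E
python3 - <<'E'
from cl import *
im=cv2.imread("pics/w8.png");hsv=cv2.cvtColor(im,cv2.COLOR_BGR2HSV)
rm=(((hsv[...,0]<6)|(hsv[...,0]>174))&(hsv[...,1]>180)&(hsv[...,2]>60)).astype(np.uint8)
n,l,s,ce=cv2.connectedComponentsWithStats(rm);j=1+s[1:,4].argmax();print(s[j],ce[j])
W=tcp()
for q in np.arange(1.6,1.96,.05):print(round(q,2),hd(q).round(1),proj("wrist",hd(q),W).round(1), proj("wrist",[hd(q,dx=15),hd(q,dx=-15)],W).round(0).tolist())
p=hd(1.84);print(plan([p[0],p[1],p[2]+90],0.056),r.sense()["qpos"])
E
```

```text
[ 397  161   32   48 1176] [412.48554422 184.54761905]
1.6 [ 584.8 -147.7  190. ] [[374.  186.5]] [[376.0, 165.0], [372.0, 207.0]]
1.65 [ 590.5 -147.3  189.6] [[382.2 186.3]] [[385.0, 165.0], [380.0, 207.0]]
1.7 [ 596.2 -147.   189. ] [[390.2 186. ]] [[393.0, 165.0], [388.0, 206.0]]
1.75 [ 601.9 -146.7  188.2] [[397.9 185.6]] [[401.0, 164.0], [395.0, 206.0]]
1.8 [ 607.5 -146.4  187. ] [[405.4 185. ]] [[408.0, 164.0], [403.0, 205.0]]
1.85 [ 613.1 -146.1  185.5] [[412.5 184.4]] [[415.0, 163.0], [410.0, 204.0]]
1.9 [ 618.5 -145.8  183.8] [[419.3 183.6]] [[422.0, 163.0], [416.0, 204.0]]
1.95 [ 623.9 -145.5  181.8] [[425.6 182.8]] [[429.0, 162.0], [423.0, 203.0]]
(array([0.0115, 0.1053, 0.0202]), array([-5.000e-02,  3.000e-02,  8.965e+01])) [-3.13409083e-01  1.71699316e-01  1.78421989e+00 -1.22064224e-04
  1.18663057e+00 -3.63331588e-01]
```

carry_out --delta_pos '[[0.001,0.01,0],[0.002,0.025,0],[0.004,0.04,0.005],[0.006,0.055,0.01],[0.008,0.07,0.015],[0.01,0.085,0.02],[0.0115,0.1,0.02],[0.0115,0.105,0.02]]' --rot '[[0,0,10],[0,0,20],[0,0,30],[0,0,40],[0,0,50],[0,0,60],[0,0,70],[0,0,80]]' --claw 0.052

```text
clock: 20.02
eef_pos: [612.5, -145.8, 276.0]
tcp_rot: [-3.141, 0.001, 0.219]
contact_force: [-0.4, 0.8, -0.1]
opening: 0.611
grasp_force: 0.0
```

carry_out --delta_pos '[[0,0,0],[0,0,0],[0,0,0],[0,0,0]]' --rot '[[0,0,9.65],[0,0,9.65],[0,0,9.65],[0,0,9.65]]'

```text
clock: 20.52
eef_pos: [611.8, -145.7, 276.7]
tcp_rot: [-3.142, 0.0, 0.059]
contact_force: [0.5, -1.2, -0.4]
opening: 0.609
grasp_force: 0.0
```

```bash
python3 - <<'E'
from cl import *
im=r.grab_frame("wrist");W=tcp();cv2.imwrite("pics/w9.png",im)
hsv=cv2.cvtColor(im,cv2.COLOR_BGR2HSV)
rm=(((hsv[...,0]<6)|(hsv[...,0]>174))&(hsv[...,1]>180)&(hsv[...,2]>60)).astype(np.uint8)
n,l,s,ce=cv2.connectedComponentsWithStats(rm)
for j in range(1,n):
    if s[j,4]>150:print(s[j],ce[j])
p=hd(1.845);print(W[:3,3],proj("wrist",[p,hd(1.845,dx=15),hd(1.845,dx=-15)],W).round(1).tolist())
print(plan([p[0],p[1],p[2]+8],0.056),r.sense()["opening"],r.sense()["tcp_rot"])
E
```

```text
[ 236  198   47   27 1214] [258.97693575 210.56260297]
[ 611.8131099  -145.58982204  276.78715175] [[259.9, 209.8], [237.0, 209.7], [282.7, 209.8]]
(array([0.0007, 0.0006, 0.0831]), array([-0.  , -0.  ,  0.13])) 0.6066209852088219 [-3.14158359e+00 -3.01186920e-05  5.82655978e-02]
```

carry_out --delta_pos '[[0.0007,0,0.02],[0.0007,0,0.04],[0.0007,0,0.055],[0.0007,0,0.068],[0.0007,0,0.078],[0.0007,0,0.083],[0.0007,0,0.083]]' --rot '[[0,0,0],[0,0,0],[0,0,0],[0,0,0],[0,0,0],[0,0,0],[0,0,0]]'

```text
clock: 21.45
eef_pos: [612.6, -145.5, 193.6]
tcp_rot: [-3.142, 0.0, 0.057]
contact_force: [-0.3, -0.8, 0.7]
opening: 0.609
grasp_force: 0.0
```

carry_out --delta_pos '[[0,0,0],[0,0,0],[0,0,0],[0,0,0],[0,0,0]]' --rot '[[0,0,0],[0,0,0],[0,0,0],[0,0,0],[0,0,0]]' --claw 0.025 --grip_force 20

```text
clock: 22.08
eef_pos: [613.0, -144.8, 194.5]
tcp_rot: [-3.141, -0.001, 0.057]
contact_force: [0.5, 5.6, 3.6]
opening: 0.347
grasp_force: 24.2
```

```bash
python3 - <<'E'
from cl import *
A=tcp();print(A[:3,3]);p0=hd(1.845)
for q in [1.77,1.67,1.56,1.45,1.34,1.23,1.12,1.01,.9,.79,.68,.57,.46,.35,.24,.15,.08,.03,0]:
    d=hd(q)-p0;v=np.linalg.inv(A[:3,:3])@d/1000;print(q,v.round(4))
E
```

```text
[ 613.02901704 -144.81440502  194.4827863 ]
1.77 [-0.0084 -0.     -0.002 ]
1.67 [-0.0197 -0.     -0.0038]
1.56 [-0.0324 -0.     -0.0043]
1.45 [-0.045  -0.     -0.0035]
1.34 [-0.0574 -0.     -0.0013]
1.23 [-0.0696 -0.0001  0.0022]
1.12 [-0.0813 -0.0001  0.0071]
1.01 [-0.0923 -0.0001  0.0132]
0.9 [-1.026e-01 -1.000e-04  2.050e-02]
0.79 [-1.121e-01 -1.000e-04  2.890e-02]
0.68 [-1.206e-01 -1.000e-04  3.820e-02]
0.57 [-1.28e-01 -1.00e-04  4.85e-02]
0.46 [-1.343e-01 -1.000e-04  5.950e-02]
0.35 [-1.393e-01 -1.000e-04  7.110e-02]
0.24 [-1.429e-01 -1.000e-04  8.320e-02]
0.15 [-0.145  -0.      0.0933]
0.08 [-0.1459 -0.      0.1013]
0.03 [-0.1462 -0.      0.1071]
0 [-0.1463 -0.      0.1105]
```

carry_out --delta_pos '[[-0.0035,0,-0.001],[-0.0084,0,-0.002],[-0.014,0,-0.003],[-0.0197,0,-0.0038],[-0.026,0,-0.0041],[-0.0324,0,-0.0043],[-0.0387,0,-0.004],[-0.045,0,-0.0035]]' --rot '[[0,0,0],[0,0,0],[0,0,0],[0,0,0],[0,0,0],[0,0,0],[0,0,0],[0,0,0]]'

```text
clock: 23.08
eef_pos: [568.5, -147.3, 198.0]
tcp_rot: [-3.141, -0.003, 0.057]
contact_force: [2.0, 6.1, 1.1]
opening: 0.348
grasp_force: 24.1
```

```bash
python3 - <<'E'
from cl import *
im=r.grab_frame("wrist");W=tcp();cv2.imwrite("pics/w10.png",im)
hsv=cv2.cvtColor(im,cv2.COLOR_BGR2HSV)
rm=(((hsv[...,0]<6)|(hsv[...,0]>174))&(hsv[...,1]>180)&(hsv[...,2]>60)).astype(np.uint8)
n,l,s,ce=cv2.connectedComponentsWithStats(rm)
for j in range(1,n):
    if s[j,4]>150:print(s[j],ce[j])
print(W[:3,3])
for q in(1.4,1.45,1.5,1.85):print(q,proj("wrist",hd(q),W).round(1).tolist())
E
```

```text
[ 224  259   73   42 2923] [260.32192952 280.21450564]
[ 71 318  24  21 218] [ 82.56422018 327.85779817]
[ 567.70495389 -147.34874179  197.88275764]
1.4 [[261.5, 291.2]]
1.45 [[261.5, 280.9]]
1.5 [[261.5, 269.9]]
1.85 [[261.7, 176.3]]
```

carry_out --delta_pos '[[-0.0124,0,0.0022],[-0.0246,0,0.0057],[-0.0363,0,0.0106],[-0.0473,0,0.0167],[-0.0576,0,0.024],[-0.0671,0,0.0324],[-0.0756,0,0.0417],[-0.083,0,0.052]]' --rot '[[0,0,0],[0,0,0],[0,0,0],[0,0,0],[0,0,0],[0,0,0],[0,0,0],[0,0,0]]'

```text
clock: 24.12
eef_pos: [484.1, -152.0, 145.5]
tcp_rot: [-3.14, 0.0, 0.057]
contact_force: [-1.3, 8.1, 5.0]
opening: 0.348
grasp_force: 27.2
```

carry_out --delta_pos '[[-0.0041,0,0.0069],[-0.0082,0,0.0152],[-0.0116,0,0.0237],[-0.0143,0,0.0325],[-0.0161,0,0.0403],[-0.0172,0,0.0471],[-0.0178,0,0.0529],[-0.018,0,0.0563]]' --rot '[[0,0,0],[0,0,0],[0,0,0],[0,0,0],[0,0,0],[0,0,0],[0,0,0],[0,0,0]]'

```text
clock: 25.12
eef_pos: [465.3, -153.0, 88.6]
tcp_rot: [-3.14, 0.003, 0.057]
contact_force: [-4.2, 5.2, 2.9]
opening: 0.343
grasp_force: 28.9
```

carry_out --delta_pos '[[0,0,0.001],[0,0,0.002],[0,0,0.003],[0,0,0.004],[0,0,0.004]]' --rot '[[0,0,0],[0,0,0],[0,0,0],[0,0,0],[0,0,0]]'

```text
clock: 25.75
eef_pos: [465.1, -153.0, 84.6]
tcp_rot: [-3.14, 0.003, 0.057]
contact_force: [-4.3, 5.7, 1.4]
opening: 0.353
grasp_force: 28.8
```

carry_out --delta_pos '[[0,0,0.0005],[0,0,0.001],[0,0,0.001]]' --rot '[[0,0,0],[0,0,0],[0,0,0]]'

```text
clock: 26.12
eef_pos: [465.1, -153.0, 83.7]
tcp_rot: [-3.14, 0.003, 0.057]
contact_force: [-5.5, 4.8, 1.8]
opening: 0.345
grasp_force: 28.9
```

carry_out --delta_pos '[[0,0,0.0005],[0,0,0.001],[0,0,0.001]]' --rot '[[0,0,0],[0,0,0],[0,0,0]]'

```text
clock: 26.5
eef_pos: [465.1, -153.0, 82.7]
tcp_rot: [-3.14, 0.003, 0.057]
contact_force: [-4.8, 5.7, 2.4]
opening: 0.348
grasp_force: 28.9
```

carry_out --delta_pos '[[0,0,0.0005],[0,0,0.001],[0,0,0.0015],[0,0,0.0015]]' --rot '[[0,0,0],[0,0,0],[0,0,0],[0,0,0]]'

```text
clock: 27.0
eef_pos: [465.1, -153.1, 81.2]
tcp_rot: [-3.14, 0.003, 0.057]
contact_force: [-4.8, 4.6, 2.1]
opening: 0.349
grasp_force: 28.9
```

```bash
python3 - <<'E'
from cl import *
im=r.grab_frame("wrist");W=tcp();cv2.imwrite("pics/w11.png",im)
s=r.grab_frame("side");cv2.imwrite("pics/s11.png",s)
def red(im,mn):
    hsv=cv2.cvtColor(im,cv2.COLOR_BGR2HSV)
    rm=(((hsv[...,0]<6)|(hsv[...,0]>174))&(hsv[...,1]>170)&(hsv[...,2]>60)).astype(np.uint8)
    n,l,s,ce=cv2.connectedComponentsWithStats(rm)
    for j in range(1,n):
        if s[j,4]>mn:print(s[j],ce[j])
red(im,150);red(s[100:230,220:360],15)
for q in(.1,.05,0,-.05):print(q,proj("wrist",hd(q),W).round(1).tolist(),proj("side",hd(q)).round(1).tolist())
E
```

```text
[ 223  266   76   45 3001] [260.59246918 289.80406531]
[   0  317   46   67 1813] [ 15.93987865 355.75013789]
[94 66  5  7 22] [95.90909091 68.86363636]
[ 73 123  24   7 136] [ 83.72058824 126.58823529]
0.1 [[261.8, 296.1]] [[313.3, 168.3]]
0.05 [[261.7, 288.5]] [[313.2, 169.7]]
0 [[261.7, 280.8]] [[313.1, 171.0]]
-0.05 [[261.6, 273.2]] [[312.8, 172.4]]
```

carry_out --delta_pos '[[0,0,0],[0,0,0],[0,0,0],[0,0,-0.015],[0,0,-0.035],[0,0,-0.06],[0,0,-0.07],[0,0,-0.07]]' --rot '[[0,0,0],[0,0,0],[0,0,0],[0,0,0],[0,0,0],[0,0,0],[0,0,0],[0,0,0]]' --claw 0.055

```text
clock: 28.1
eef_pos: [467.3, -153.9, 152.3]
tcp_rot: [3.141, -0.002, 0.057]
contact_force: [1.2, -1.0, -0.5]
opening: 0.642
grasp_force: 0.0
```

```bash
python3 - <<'E'
from cl import *
im=r.grab_frame("wrist");W=tcp();cv2.imwrite("pics/w12.png",im)
hsv=cv2.cvtColor(im,cv2.COLOR_BGR2HSV)
rm=(((hsv[...,0]<6)|(hsv[...,0]>174))&(hsv[...,1]>170)&(hsv[...,2]>60)).astype(np.uint8)
n,l,s,ce=cv2.connectedComponentsWithStats(rm)
for j in range(1,n):
    if s[j,4]>150:print(s[j],ce[j])
s=r.sense();print(W[:3,3],s["opening"],s["contact_force"])
for q in(.1,.05,0,-.05):print(q,proj("wrist",hd(q),W).round(1).tolist(),np.diff(proj("wrist",[hd(q,dx=15),hd(q,dx=-15)],W)[:,0]))
p=hd(0);print(plan([p[0],p[1],115],.056))
E
```

```text
[ 233  210   51   28 1273] [258.33778476 224.48625295]
[  19  254   75   69 2305] [ 54.57266811 287.79392625]
[ 466.79988148 -153.74683989  151.58030527] 0.6446341707566973 [-0.12815786  0.11280922 -0.08532676]
0.1 [[259.8, 226.3]] [51.24510378]
0.05 [[259.8, 223.1]] [49.85667122]
0 [[259.8, 219.6]] [48.55934416]
-0.05 [[259.8, 215.9]] [47.34779524]
(array([-0.0002,  0.0005,  0.0366]), array([ 0.01, -0.03,  0.05]))
```

carry_out --delta_pos '[[0,0,0],[0,0,0],[0,0,0],[0,0,0],[0,0,0.01],[0,0,0.022],[0,0,0.03],[0,0,0.033]]' --rot '[[0,0,0],[0,0,0],[0,0,0],[0,0,0],[0,0,0],[0,0,0],[0,0,0],[0,0,0]]' --claw 0

```text
clock: 29.15
eef_pos: [466.3, -153.6, 117.5]
tcp_rot: [-3.141, 0.001, 0.057]
contact_force: [-0.2, 0.3, 0.2]
opening: -0.001
grasp_force: 0.0
```

carry_out --delta_pos '[[0,0,0.001],[0,0,0.002],[0,0,0.003],[0,0,0.004],[0,0,0.005],[0,0,0.005]]' --rot '[[0,0,0],[0,0,0],[0,0,0],[0,0,0],[0,0,0],[0,0,0]]'

```text
clock: 29.9
eef_pos: [466.8, -153.7, 113.4]
tcp_rot: [-3.142, 0.0, 0.057]
contact_force: [1.0, 0.7, 0.1]
opening: 0.001
grasp_force: 0.0
```

carry_out --delta_pos '[[0,0,0.0005],[0,0,0.001],[0,0,0.0015],[0,0,0.002],[0,0,0.002]]' --rot '[[0,0,0],[0,0,0],[0,0,0],[0,0,0],[0,0,0]]'

```text
clock: 30.52
eef_pos: [466.8, -153.7, 111.4]
tcp_rot: [-3.142, 0.0, 0.057]
contact_force: [0.0, 0.3, -0.2]
opening: 0.003
grasp_force: 0.0
```

carry_out --delta_pos '[[0,0,0.0005],[0,0,0.001],[0,0,0.0015],[0,0,0.002],[0,0,0.002]]' --rot '[[0,0,0],[0,0,0],[0,0,0],[0,0,0],[0,0,0]]'

```text
clock: 31.15
eef_pos: [466.8, -153.7, 109.4]
tcp_rot: [-3.142, -0.0, 0.057]
contact_force: [0.2, -0.1, 0.5]
opening: 0.003
grasp_force: 0.0
```

carry_out --delta_pos '[[0,0,0.0005],[0,0,0.001],[0,0,0.001],[0,0,0.001]]' --rot '[[0,0,0],[0,0,0],[0,0,0],[0,0,0]]'

```text
clock: 31.65
eef_pos: [466.8, -153.8, 108.8]
tcp_rot: [3.142, -0.0, 0.057]
contact_force: [-0.9, 0.7, 6.2]
opening: 0.002
grasp_force: 3.0
```

carry_out --delta_pos '[[0,0,-0.002],[0,0,-0.01],[0,0,-0.04],[0,0,-0.09],[0,0,-0.14],[0,0,-0.19],[0,0,-0.2],[0,0,-0.2]]' --rot '[[0,0,0],[0,0,0],[0,0,0],[0,0,0],[0,0,0],[0,0,0],[0,0,0],[0,0,0]]'

```text
clock: 32.65
eef_pos: [466.8, -153.7, 308.8]
tcp_rot: [3.141, -0.001, 0.057]
contact_force: [-0.4, 0.2, -0.7]
opening: -0.002
grasp_force: 0.0
```

```bash
python3 - <<'E'
from cl import *
im=r.grab_frame("wrist");W=tcp();cv2.imwrite("pics/w13.png",im)
hsv=cv2.cvtColor(im,cv2.COLOR_BGR2HSV)
rm=(((hsv[...,0]<6)|(hsv[...,0]>174))&(hsv[...,1]>170)&(hsv[...,2]>60)).astype(np.uint8)
n,l,s,ce=cv2.connectedComponentsWithStats(rm)
for j in range(1,n):
    if s[j,4]>100:print(s[j],ce[j])
for q in(.1,.05,0,-.05):print(q,proj("wrist",hd(q),W).round(1).tolist())
g=((hsv[...,0]>14)&(hsv[...,0]<28)&(hsv[...,1]>170)&(hsv[...,2]>100)).astype(np.uint8)
n,l,s,ce=cv2.connectedComponentsWithStats(g)
for j in range(1,n):
    if s[j,4]>200:
        ys,xs=np.nonzero(l==j);P=unproj("wrist",np.c_[xs,ys],45,W);a=1.6268;D=P[:,:2]-t;bx=D@[np.cos(a),np.sin(a)];by=D@[-np.sin(a),np.cos(a)]
        print(s[j],"block x",bx.min().round(1),bx.max().round(1),"y",by.min().round(1),by.max().round(1))
print(r.sense()["contact_force"],W[:3,3])
E
```

```text
[245 155  29  16 413] [259.45762712 162.6125908 ]
[ 102  196   49   53 1102] [126.61433757 222.54083485]
0.1 [[260.2, 163.2]]
0.05 [[260.2, 162.3]]
0 [[260.2, 161.2]]
-0.05 [[260.2, 159.8]]
[  39   38   88   84 2780] block x 177.7 268.7 y -81.2 2.1
[243  82  11  41 325] block x 42.7 53.7 y -38.8 3.0
[ 265   82  111   75 5844] block x -91.3 29.9 y -38.8 40.9
[ 202   85   29   68 1434] block x 68.4 98.9 y -35.7 36.4
[191  92  11  57 416] block x 100.5 109.3 y -28.6 31.9
[238 127  17  30 311] block x 41.9 59.7 y 8.4 41.0
[-0.45298773 -0.46894007 -1.38914344] [ 466.28799112 -153.55293446  307.67587623]
```

```bash
python3 -c "
from rig import r;print(r.sign_off())"
```

```text
the job is handed in; nothing more can be done
None
```

I handed the job in at about 33 s: the gold board lies flat on the trimming block between the stops, about 3 mm short of the toe stop, the clamp foot rests on it, and I saw no contact with anything else on the bench.

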